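# Open the push-and-turn cap of the shoe-cleaner bottle

## Task

Get the shoe cleaner open: on the square bottle, press its safety cap down against the spring, turn it anticlockwise (seen from above) while it is down until it comes free, and lift it straight up off the neck. Finish still holding the cap in the gripper, level and steady, right above the bottle's mouth and roughly a hand's width (5 to 12 cm) clear of it; do not put it down or let go. Leave the round bottle and everything else on the shelf alone.

Things in the scene. Friction and masses are not known exactly. Their poses are not given: they have to be found in the camera images.
- bottle: Square white plastic bottle, 64 x 64 mm, clamped upright in an aluminium bracket (94 mm square foot) screwed to the shelf; it cannot move or turn. Origin: centre of the foot, on the shelf; z up the neck's axis, x and y square to its sides. Sides up to 100 mm, shoulder slopes to the 34 mm neck base at 113 mm, rim at 135 mm. Two notches under the neck's flange, on its +x and -x sides, lock the cap.
- bottle_mouth (a point): Centre of the mouth, on the neck's axis at rim height (135 mm). A spring disc here pushes the cap up: 5 N at rest, 11 N with the cap at the bottom of its 7 mm travel. A tooth 4 mm deep closes each notch on the anticlockwise side, a wall on the clockwise side: the cap passes the teeth only while 4 to 7 mm down (6 is good), and will not turn clockwise.
- cap: Round black ribbed safety cap on the square bottle, 50 mm in diameter, 26 mm high, 35 g. Origin: centre of its lower edge; z up; x through its two inner lugs. Locked at the start: lower edge 123 mm, top 149 mm above the shelf; x along the bottle's x (either way) within 7 degrees of play.
- cap_top (a point): Centre of the cap's top face, 26 mm above its lower edge. Held down, the cap turns anticlockwise from above; it is free to come off when its x stands 51 to 83 degrees (best 67) from the bottle's x, and a wall stops it beyond. Let up there, it pops up 3 mm on the spring and lifts straight off, clear of the neck after 25 mm.
- round_bottle: Bystander, not to be touched: round white plastic bottle, 56 mm in diameter, with a plain black cap 38 mm wide, top at 156 mm, in a like bracket screwed down. Origin: centre of its foot. It and the square bottle may stand in either place.
- tin: Bystander: loose aluminium tin with twist lid, 75 mm in diameter, 36 mm high; origin under its centre.
- red_box: Bystander: loose red plastic box with a press-button catch, 185 x 124 mm, 75 mm high; origin under its centre.
- shoe_tree_a: Bystander: loose cedar shoe tree lying along its x, 240 x 55 mm, 58 mm high; origin under its middle.
- shoe_tree_b: Bystander: the second shoe tree of the pair, the same.
- shoehorn: Bystander: loose stainless shoehorn lying flat along its x, 185 x 36 mm, 9 mm high; origin under its middle.
- brush: Bystander: loose small oval brush lying on its bristles along its x, 108 x 48 mm, 38 mm high; origin under its middle.
Things that resemble listed ones, but are neither listed nor needed, are in the scene too. What is shaped like the cap but green or orange is not meant.

How it is judged:
On the way, in this order (a step that is already met when the one before it is completed fails the run):
1. the cap of the square bottle is pressed down at least 3 mm by the gripper (z of cap in the frame of bottle below 0.12 m and horizontal distance between cap and bottle below 0.006 m and contact force between any of the fingers, the arm and cap above 1 N and angle between the x axis of cap and the x axis of bottle, either way round below 0.8 rad), for 0.05 s.
2. the cap, still on the neck, is turned to where it comes free (z of cap in the frame of bottle below 0.131 m and horizontal distance between cap and bottle below 0.006 m and angle between the x axis of cap and the x axis of bottle, either way round above 0.85 rad), for 0.05 s.
At the end, for the whole second after the job is handed in: The cap is held by the fingers (more than 2 N), not touching the bottle, its lower edge 40 to 140 mm above the mouth, its centre within 30 mm of the neck's axis seen from above, level within 15 degrees, at rest (z of cap in the frame of bottle_mouth between 0.04 and 0.14 m and horizontal distance between cap and bottle_mouth below 0.03 m and angle between cap's own z axis and vertical below 0.26 rad and contact force between the fingers and cap above 2 N and contact force between bottle and cap below 0.1 N and linear speed of cap below 0.03 m/s and angular speed of cap below 0.3 rad/s); the arm keeps its last pose, push and grip.
It fails at once if the round bottle is pushed (over 2 N) (contact force between any of the arm, the fingers and round_bottle above 2 N).
It fails at once if another thing on the shelf is moved more than 20 mm (distance of any of tin, red_box, shoe_tree_a, shoe_tree_b, shoehorn, brush from where it was at the start of the episode above 0.02 m).
It also fails if it takes over 32 s, if anything falls off the work surface, if the arm or the gripper's body presses on something with over 40 N, if the wrist force passes 120 N, or if a joint passes its speed limit or range.

## Robot

A 6-joint arm with a two-finger parallel gripper is mounted at the origin on the work surface. World frame = base frame: x ahead of the robot, y to its left, z up, the work surface at z = 0. Lengths are in m, angles in rad, forces in N, time in s.
With the tool pointing down it reaches from about 0.35 to 0.775 m from the base axis. Payload 5.5 kg.
Tool frame: the origin (TCP) lies at the very end of the fingers, on their centre line; the grasp point (between the pads) lies behind it (bot.grip_depth is the z of the grasp point in the tool frame, in m); z points along the fingers, y is the direction in which the jaws open and shut (so a half turn about z gives the same grasp; the last joint's range is limited). The gripper opens to 85 mm and grips with 20 to 120 N. Pads are 22 mm wide; open, the fingers measure 114 mm over their backs; the gripper's body (76 mm by 85 mm) begins 54 mm behind the grasp point. The pads swing forward as they close: fully open they stand 13 mm farther back than shut.
Start: joints at [-1.48, 0.313, 0.046, 1.304, 0, 1.431], TCP at [0.132, -0.56, 0.231] pointing down, gripper open.
Joint ranges: [-2.76, 2.76], [-0.86, 1.69], [-1.03, 1.26], [-2.2, 2.34], [-1.47, 1.5], [-3.14, 3.14]. Speed limits (rad/s): [2.57, 2.57, 3.14, 3.14, 3.14, 3.14].

## Interface

Orientations are given as a rotation vector (axis times angle).
In Python, from station import bot, viewer gives the robot as it stands.
- The arm moves only by the tool arm_command, never from a script. Its argument "rows" is a list of rows, each a list of 7 numbers: the turn, a rotation vector about the tool's x, y, z in degrees, then the shift along the tool's x, y, z in mm, then the closure, from 0 (fully open) to 1 (shut). In form: [[rx, ry, rz, tx, ty, tz, jaw], ...]. A call has 1 to 5 rows; each row shifts and turns the commanded pose from where the row before left it, along the tool's axes as they then stand; what a row does not reach is not made up. A row lasts 1/10 s, in which the tool goes at most 50 mm and 8.59 degrees, less where a joint would pass 70% of its speed; a pose out of reach is approached as far as the arm can. A call with a gripper value outside its range is refused whole. The fingers move at their own pace and stop on an object; "force" is the grip in N (left out, the last holds). Time passes only in rows, so rows that do not move let the fingers close. It gives the time, the measured TCP pose, the force and the opening at its end, in the units of the state.
- bot.get_obs(): the state, without advancing time (a new reading comes with each control period).
- viewer.read_camera(name): name is "scene" or "top" or "wrist"; returns the picture (480x640x3 uint8, red, green, blue); there is no depth.
- viewer.calibration(name): a dict with "vfov" (degrees; the focal length in pixels is half the picture's height over the tangent of half this angle, whatever the lens; pixels are square), "cx", "cy" (the principal point, pixels), "camera_from_world" (4x4, takes a point from world to camera coordinates). Camera axes: x right, y up, looking along -z (the intrinsics and any distortion apply to the point x, -y, -z); pixel columns grow to the right and rows downward; lengths in m; the calibration is good to about 2 mm. A picture is of the moment at which its call begins: read the wrist's pose just before it. calibration takes no time and is no camera call; for the wrist camera it gives the pose at the moment of the call.
- bot.sign_off(): hands the job in, once; it reports no verdict.
The state is a dict: "time_s": time; "joint_positions": joint angles; "qvel": joint speeds; "effort": joint torques, N m; "tcp_pos": TCP position; "tcp_rot": TCP orientation; "ft_force": force on the tool from outside, world axes, zero at the start; "wrist_torque": the same for the moment, N m; "grip_width": finger opening in m.
Only numpy, scipy, OpenCV 4.12 (cv2) and the standard library are available. Lean on these libraries where they do the work, as an engineer would, in place of code of your own. Each camera call takes 0.05 s, during which the arm holds its last target.

## Working session

There is one attempt and no reset: what is moved stays moved. The work goes in short steps, Python scripts to look and compute and a tool call to move; the robot and the scene stay as the last step left them, time stands still between calls to the robot, and variables do not carry over. Pictures are saved under pics/ and viewed, and the job is handed in when it is done.

Besides the shell and the picture viewer there is one more tool, called after ">>>" as name(argument=value, ...) on one line, values as JSON. arm_command: Moves the arm, as the interface text tells. Its arguments: {"type":"object","properties":{"rows":{"type":"array","items":{"type":"array","items":{"type":"number"}}},"force":{"type":"number"}},"required":["rows"]}

```bash
mkdir -p pics; ls
python3 - <<'E'
from station import bot, viewer
import cv2
o=bot.get_obs(); print({k:o[k] for k in('time_s','tcp_pos','tcp_rot','grip_width')}, bot.grip_depth)
for n in('scene','top','wrist'):
    c=viewer.calibration(n); print(n,c)
    cv2.imwrite(f'pics/{n}0.png',cv2.cvtColor(viewer.read_camera(n),cv2.COLOR_RGB2BGR))
E
```

```text
pics
{'time_s': 0.0, 'tcp_pos': array([ 0.13148265, -0.55925518,  0.23041129]), 'tcp_rot': array([-3.11892047e+00, -3.61532405e-01, -6.10125585e-05]), 'grip_width': 0.08529391712268977} -0.0187
scene {'vfov': 45.69126475893234, 'cx': 324.28860979654297, 'cy': 231.18656366831067, 'camera_from_world': array([[ 0.62599865,  0.77973829, -0.01157117, -0.30707717],
       [-0.64428109,  0.52549518,  0.55565879,  0.26719972],
       [ 0.43934902, -0.34038657,  0.83132991, -1.7920772 ],
       [ 0.        ,  0.        ,  0.        ,  1.        ]])}
top {'vfov': 47.94132344751884, 'cx': 319.0557013859218, 'cy': 237.2847841176343, 'camera_from_world': array([[-0.0111181 , -0.99988579,  0.01023708, -0.01797745],
       [ 0.99536671, -0.01008886,  0.09562077, -0.53470002],
       [-0.09550657,  0.01125278,  0.99536519, -1.3130054 ],
       [ 0.        ,  0.        ,  0.        ,  1.        ]])}
wrist {'vfov': 68.21725415477002, 'cx': 317.02560024231536, 'cy': 235.90385231706324, 'camera_from_world': array([[ 0.22829337, -0.97359126, -0.00148091, -0.57303148],
       [ 0.92341841,  0.21701004, -0.31655187,  0.04020705],
       [ 0.30851351,  0.07089919,  0.94857404, -0.38080776],
       [ 0.        ,  0.        ,  0.        ,  1.        ]])}
```

View pics/scene0.png

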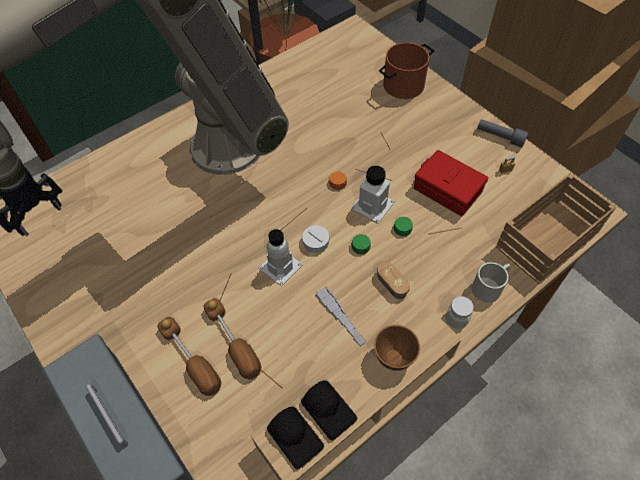

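View pics/top0.png

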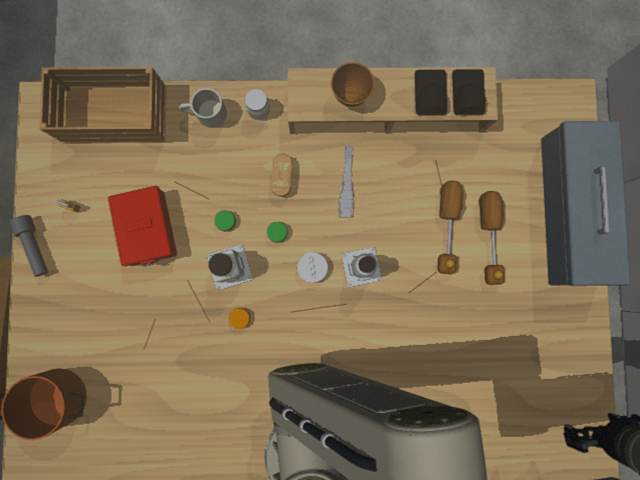

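View pics/wrist0.png

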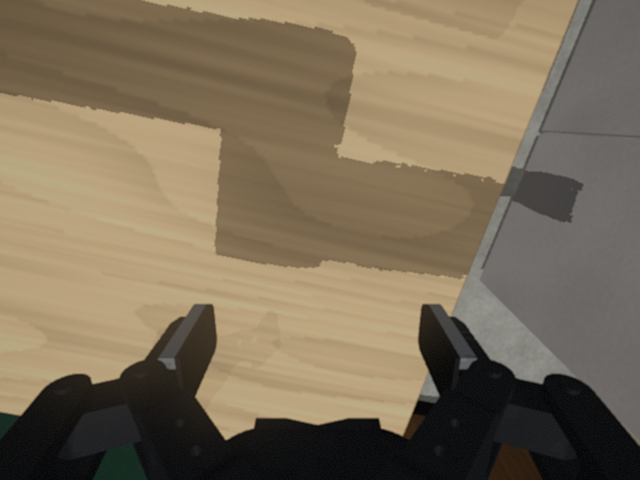

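The scene view shows the square bottle with its wide black cap at (375,175), and the round bottle at (279,240). In the top view, the square bottle's cap is at (223,264) and the round one's at (366,264).

```bash
cat > h.py <<'E'
import numpy as np, cv2
def fx(c): return 240/np.tan(np.radians(c['vfov']/2))
def ray(c,u,v):
    f=fx(c); M=c['camera_from_world']; R=M[:3,:3]; t=M[:3,3]
    d=R.T@np.array([(u-c['cx'])/f,-(v-c['cy'])/f,-1]); return -R.T@t,d
def onz(c,u,v,z):
    o,d=ray(c,u,v); return o+d*(z-o[2])/d[2]
def proj(c,p):
    M=c['camera_from_world']; q=M[:3,:3]@np.asarray(p)+M[:3,3]; f=fx(c)
    return c['cx']+f*q[0]/-q[2], c['cy']-f*q[1]/-q[2]
E
python3 - <<'E'
import cv2
a=cv2.imread('pics/top0.png')[225:305,180:400]; b=cv2.imread('pics/scene0.png')[150:240,330:420]
cv2.imwrite('pics/topz.png',cv2.resize(a,None,fx=3.6,fy=3.6,interpolation=cv2.INTER_CUBIC))
cv2.imwrite('pics/scz.png',cv2.resize(b,None,fx=6,fy=6,interpolation=cv2.INTER_CUBIC))
E
```

```text
(no output)
```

View pics/topz.png

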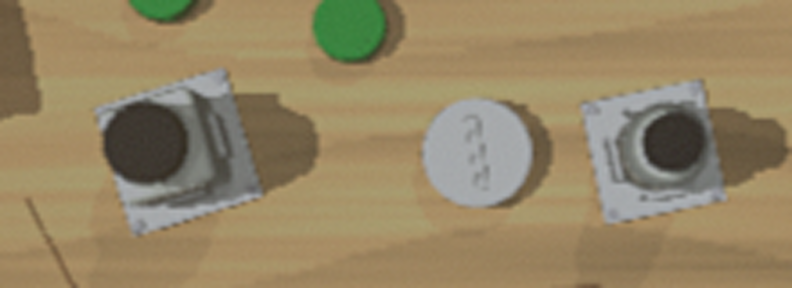

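View pics/scz.png

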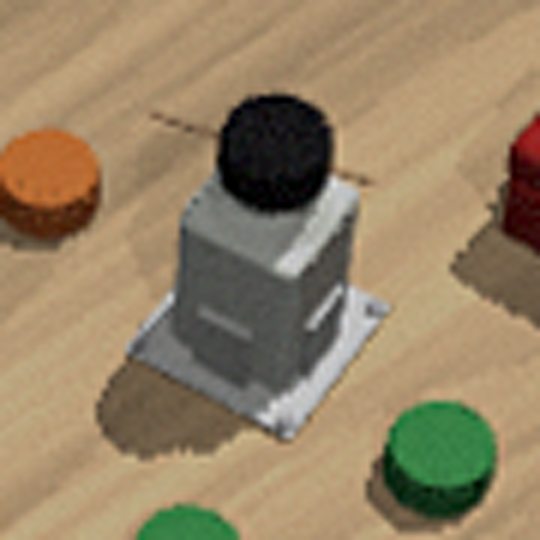

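```bash
cat > m.py <<'E'
from station import bot, viewer
from h import *
ct=viewer.calibration('top'); cs=viewer.calibration('scene')
t=lambda x,y:(180+x/3.6,225+y/3.6)
P=np.array([onz(ct,*t(*q),0.003)[:2] for q in((225,70),(262,193),(137,236),(95,108))])
print('foot',P.round(4),P.mean(0)); d=np.diff(np.vstack([P,P[:1]]),axis=0); print(np.linalg.norm(d,axis=1),np.degrees(np.arctan2(d[:,1],d[:,0])))
for n,c,(x0,y0,x1,y1) in(('top',ct,(200,245,238,290)),('scene',cs,(360,160,392,188))):
    im=cv2.imread(f'pics/{n}0.png'); m=(im.max(2)<62).astype(np.uint8); r=np.zeros_like(m); r[y0:y1,x0:x1]=m[y0:y1,x0:x1]
    cn=max(cv2.findContours(r,0,2)[0],key=cv2.contourArea); e=cv2.minEnclosingCircle(cn); print(n,e,cv2.boundingRect(cn))
    u,v=cv2.minEnclosingCircle(cn)[0]
    mm=cv2.moments(cn);u,v=mm['m10']/mm['m00'],mm['m01']/mm['m00']
    print(' centroid',u,v,'at z .149/.136',onz(c,u,v,.149),onz(c,u,v,.136))
print('round',onz(ct,*t(674,141),.156))
E
python3 m.py
```

```text
foot [[0.5205 0.1689]
 [0.4345 0.143 ]
 [0.4058 0.2295]
 [0.4949 0.2593]] [0.46391708 0.20014123]
[0.08980591 0.09112565 0.0939725  0.09397519] [-163.25582203  108.40043619   18.49786178  -74.16354166]
top ((220.3275909423828, 264.0172424316406), 11.081487655639648) (210, 254, 22, 21)
 centroid 220.36172295643658 264.2511013215859 at z .149/.136 [0.46432414 0.19905612 0.149     ] [0.46494447 0.2012885  0.136     ]
scene ((375.1764831542969, 175.23529052734375), 10.004412651062012) (366, 166, 19, 20)
 centroid 375.2772699573431 175.28397318708105 at z .149/.136 [0.46926993 0.19472247 0.149     ] [0.46180686 0.20243963 0.136     ]
round [ 0.46069873 -0.12887875  0.156     ]
```

>>> arm_command(rows=[[0,0,0,34,-29,0,0],[0,0,0,34,-29,0,0],[0,0,0,34,-29,0,0],[0,0,0,34,-29,0,0],[0,0,0,34,-29,0,0]])

```text
time_s: 0.65
tcp_pos: [0.2644, -0.3781, 0.2311]
tcp_rot: [-3.121, -0.361, -0.0]
ft_force: [1.2, -1.1, -0.1]
grip_width: 0.0856
```

>>> arm_command(rows=[[0,0,0,34,-29,0,0],[0,0,0,34,-29,0,0],[0,0,0,34,-29,0,0],[0,0,0,34,-29,0,0],[0,0,0,34,-29,0,0]])

```text
time_s: 1.15
tcp_pos: [0.3968, -0.198, 0.2313]
tcp_rot: [3.12, 0.361, 0.0]
ft_force: [0.9, 0.2, -0.7]
grip_width: 0.0854
```

>>> arm_command(rows=[[0,0,-7,17,-42,0,0],[0,0,0,17,-42,0,0],[0,0,0,17,-42,0,0]])

```text
time_s: 1.45
tcp_pos: [0.4058, -0.0625, 0.231]
tcp_rot: [-3.093, -0.552, 0.0]
ft_force: [0.9, 1.1, 0.2]
grip_width: 0.0855
```

```bash
cat > d.py <<'E'
import sys
from station import bot
import numpy as np
from scipy.spatial.transform import Rotation as R
o=bot.get_obs(); r=R.from_rotvec(o['tcp_rot']); M=r.as_matrix()
tgt=np.array([float(a) for a in sys.argv[1:4]])
print('tool delta mm',(M.T@(tgt-o['tcp_pos'])*1000).round(1),'yaw',np.degrees(np.arctan2(M[1,0],M[0,0])).round(2),'zaxis',M[:,2].round(4),'j',o['joint_positions'].round(3),o['tcp_pos'].round(4),o['grip_width'],o['ft_force'].round(1),o['time_s'])
E
python3 d.py 0.464 0.2 0.231
```

```text
tool delta mm [ 145.4 -226.2    0. ] yaw 20.22 zaxis [-3.e-04  1.e-04 -1.e+00] j [-0.349 -0.005 -0.335  1.241  0.     2.44 ] [ 0.4058 -0.0625  0.231 ] 0.08549677957241916 [0.9 1.1 0.2] 1.45
```

>>> arm_command(rows=[[0,0,0,29,-40,0,0],[0,0,0,29,-40,0,0],[0,0,0,29,-40,0,0],[0,0,0,29,-40,0,0]])

```text
time_s: 1.85
tcp_pos: [0.4595, 0.128, 0.2313]
tcp_rot: [3.092, 0.552, 0.0]
ft_force: [0.8, -0.6, 0.2]
grip_width: 0.0854
```

>>> arm_command(rows=[[0,0,-7,0,0,0,0],[0,0,-7,0,0,0,0],[0,0,-7,0,0,0,0],[0,0,-7,0,0,0,0]])

```text
time_s: 2.25
tcp_pos: [0.4592, 0.1262, 0.2309]
tcp_rot: [-2.864, -1.292, 0.001]
ft_force: [-0.7, 0.3, 0.6]
grip_width: 0.0854
```

```bash
python3 - <<'E'
from station import bot, viewer
from h import *
c=viewer.calibration('wrist'); im=viewer.read_camera('wrist'); np.save('w1.npy',c,allow_pickle=True)
cv2.imwrite('pics/w1.png',cv2.cvtColor(im,cv2.COLOR_RGB2BGR)); print(proj(c,(.464,.2,.149)))
E
python3 d.py 0.464 0.2 0.231
```

```text
(np.float64(245.29936814940925), np.float64(158.45665689908304))
tool delta mm [ 58.7 -45.1  -0.1] yaw 48.8 zaxis [-8.e-04 -2.e-04 -1.e+00] j [ 0.099  0.123 -0.197  1.251 -0.     2.389] [0.4592 0.1261 0.2309] 0.08549021737901574 [ 0.7 -0.4  0.2] 2.3
```

View pics/w1.png

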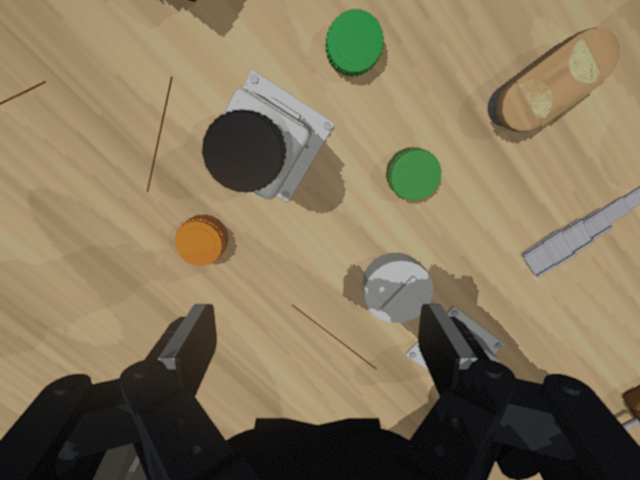

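The wrist view shows the cap disc around (245,151), about 7 px from the predicted point. I'll refine from this.

Run:
```python
from h import *
c=np.load('w1.npy',allow_pickle=True).item()
im=cv2.imread('pics/w1.png'); m=(im.max(2)<60).astype(np.uint8); r=np.zeros_like(m); r[100:200,195:295]=m[100:200,195:295]
cn=max(cv2.findContours(r,0,2)[0],key=cv2.contourArea); e=cv2.fitEllipse(cv2.convexHull(cn)); print(e)
print(onz(c,*e[0],.149),onz(c,*e[0],.145))
# model silhouette of cap for comparison
for p in ((.464,.2),(.468,.2),(.468,.203),(.47,.204)):
    pts=[proj(c,(p[0]+.025*np.cos(a),p[1]+.025*np.sin(a),z)) for a in np.arange(0,6.3,.1) for z in(.123,.149)]
    print(p,cv2.fitEllipse(cv2.convexHull(np.array(pts,np.float32))))
```

```text
((243.78134155273438, 150.0742950439453), (80.05940246582031, 83.0769271850586), 122.70753479003906)
[0.46691198 0.20421813 0.149     ] [0.46607929 0.20449669 0.145     ]
(0.464, 0.2) ((246.7101287841797, 156.14358520507812), (82.34265899658203, 83.87416076660156), 111.56388092041016)
(0.468, 0.2) ((251.02578735351562, 151.95269775390625), (82.43362426757812, 83.99232482910156), 124.09310150146484)
(0.468, 0.203) ((247.6846923828125, 148.27362060546875), (82.66334533691406, 84.71621704101562), 123.096923828125)
(0.47, 0.204) ((248.73733520507812, 144.90841674804688), (82.75822448730469, 85.075439453125), 127.73484802246094)
```

```bash
python3 d.py 0.466 0.203 0.185
```

```text
tool delta mm [ 62.3 -45.5  45.9] yaw 48.8 zaxis [-8.e-04 -2.e-04 -1.e+00] j [ 0.099  0.123 -0.197  1.251 -0.     2.389] [0.4592 0.1261 0.2309] 0.08549021737901574 [ 0.7 -0.4  0.2] 2.3
```

>>> arm_command(rows=[[0,0,0,31,-23,0,0],[0,0,0,31,-23,0,0],[0,0,0,0,0,23,0],[0,0,0,0,0,23,0],[0,0,0,0,0,0,0]])

```text
time_s: 2.8
tcp_pos: [0.4642, 0.2025, 0.1822]
tcp_rot: [-2.867, -1.281, 0.009]
ft_force: [-0.9, -0.3, -0.2]
grip_width: 0.0853
```

```bash
python3 - <<'E'
from station import bot, viewer
from h import *
c=viewer.calibration('wrist'); im=viewer.read_camera('wrist'); np.save('w2.npy',c,allow_pickle=True)
cv2.imwrite('pics/w2.png',cv2.cvtColor(im,cv2.COLOR_RGB2BGR)); print(proj(c,(.466,.203,.149)))
E
python3 d.py 0.466 0.203 0.185
```

```text
(np.float64(320.1582411718583), np.float64(274.6653451979365))
tool delta mm [ 1.   0.3 -1.1] yaw 48.15 zaxis [-0.0038 -0.0011 -1.    ] j [ 0.252  0.206 -0.214  1.155 -0.     2.553] [0.4651 0.2025 0.1839] 0.08494128912166136 [-0.6 -0.7  0.3] 2.85
```

View pics/w2.png

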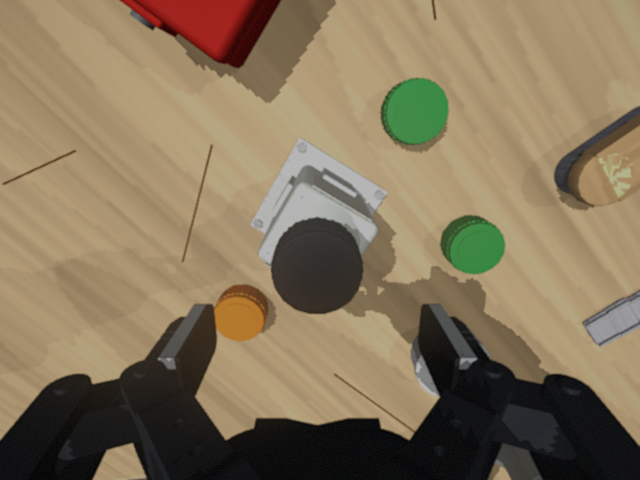

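Here the cap disc is centred near (317,266), nearly midway between the fingers.

Run:
```python
from h import *
from scipy.optimize import least_squares
c2=np.load('w2.npy',allow_pickle=True).item();c1=np.load('w1.npy',allow_pickle=True).item()
def meas(f,b):
    im=cv2.imread(f); m=(im.max(2)<60).astype(np.uint8); r=np.zeros_like(m); x0,y0,x1,y1=b; r[y0:y1,x0:x1]=m[y0:y1,x0:x1]
    cn=max(cv2.findContours(r,0,2)[0],key=cv2.contourArea); return np.array(cv2.fitEllipse(cv2.convexHull(cn))[0])
for c,f,b in((c1,'pics/w1.png',(195,100,295,200)),(c2,'pics/w2.png',(265,210,368,318))):
    e=meas(f,b); p=onz(c,*e,.149)[:2]
    for i in range(4):   # correct for the side wall widening the outline
        pts=[proj(c,(p[0]+.025*np.cos(a),p[1]+.025*np.sin(a),z)) for a in np.arange(0,6.3,.1) for z in(.123,.149)]
        q=cv2.fitEllipse(cv2.convexHull(np.array(pts,np.float32)))[0]
        p=p+onz(c,*e,.149)[:2]-onz(c,*q,.149)[:2]
    print(e,p)
```

```text
[243.78134155 150.07429504] [0.46529195 0.20387681]
[316.95706177 266.04956055] [0.46501959 0.20456404]
```

>>> arm_command(rows=[[0,0,0,0,0,22,0],[0,0,0,0,0,22,0],[0,0,0,0,0,22,0],[0,0,0,0,0,0,0]])

```text
time_s: 3.25
tcp_pos: [0.4652, 0.202, 0.118]
tcp_rot: [-2.868, -1.281, 0.006]
ft_force: [-1.1, 0.1, 0.4]
grip_width: 0.0856
```

```bash
python3 d.py 0.465 0.203 0.118
```

```text
tool delta mm [ 0.6 -0.8 -0. ] yaw 48.13 zaxis [-0.0034 -0.001  -1.    ] j [ 0.251  0.251 -0.326  0.997 -0.     2.553] [0.4652 0.202  0.118 ] 0.085573696846494 [-1.1  0.1  0.4] 3.25
```

>>> arm_command(rows=[[0,0,0,1,-1,0,0.7],[0,0,0,0,0,0,0.7],[0,0,0,0,0,0,0.7],[0,0,0,0,0,0,0.7],[0,0,0,0,0,0,0.7]], force=60)

```text
time_s: 3.75
tcp_pos: [0.4675, 0.2047, 0.121]
tcp_rot: [2.867, 1.283, 0.005]
ft_force: [-1.0, 1.3, 5.8]
grip_width: 0.0496
```

```bash
python3 - <<'E'
from station import bot, viewer
from h import *
for n in('wrist','scene'):
    im=viewer.read_camera(n); cv2.imwrite(f'pics/{n}3.png',cv2.cvtColor(im,cv2.COLOR_RGB2BGR))
a=cv2.imread('pics/scene3.png')[100:240,300:460]; cv2.imwrite('pics/s3z.png',cv2.resize(a,None,fx=4,fy=4,interpolation=cv2.INTER_CUBIC))
E
python3 d.py 0.465 0.203 0.118
```

```text
tool delta mm [-3.  -0.7  3. ] yaw 48.23 zaxis [ 0.0029  0.0012 -1.    ] j [ 0.255  0.249 -0.32   0.998  0.     2.555] [0.4675 0.2047 0.121 ] 0.0493130021374856 [-1.4  1.3  6.3] 3.85
```

View pics/s3z.png

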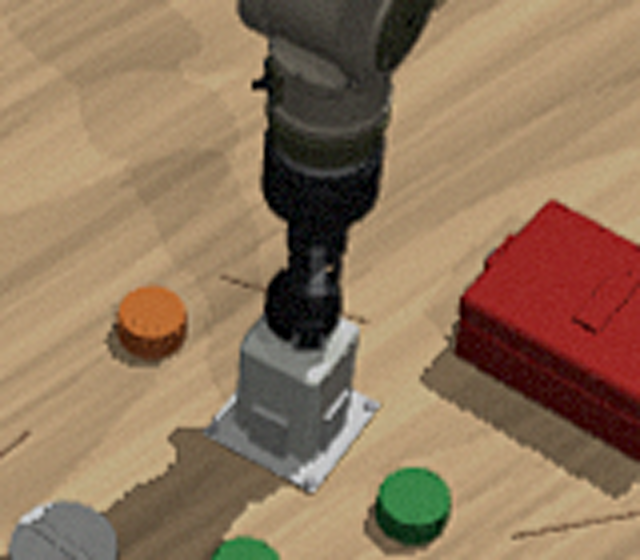

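View pics/wrist3.png

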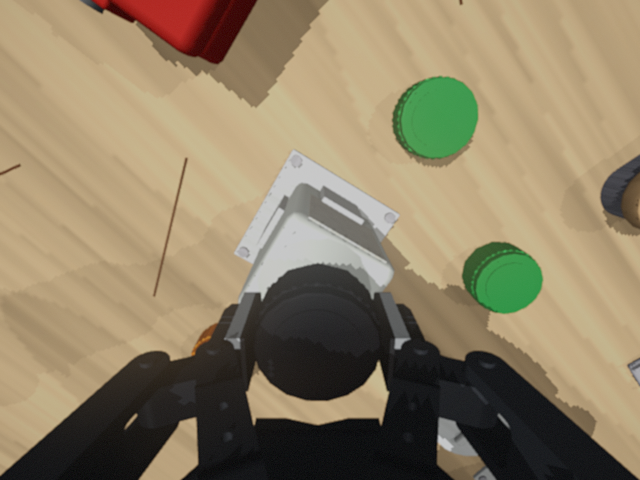

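The wrist view shows the cap gripped squarely between the pads: centre about (318,332), with the pads at x≈250 and 390. The 6 N upward reading suggests it's already resting on the spring. Now I'll press.

>>> arm_command(rows=[[0,0,0,0,0,2,0.7],[0,0,0,0,0,2,0.7],[0,0,0,0,0,2,0.7],[0,0,0,0,0,1,0.7],[0,0,0,0,0,0,0.7]], force=90)

```text
time_s: 4.35
tcp_pos: [0.4675, 0.2047, 0.115]
tcp_rot: [2.867, 1.284, 0.006]
ft_force: [-3.4, -0.3, 14.0]
grip_width: 0.0485
```

```bash
python3 d.py 0.465 0.203 0.118
```

```text
tool delta mm [-3.  -0.7 -3. ] yaw 48.24 zaxis [ 0.0035  0.0014 -1.    ] j [ 0.255  0.254 -0.33   0.983  0.     2.555] [0.4675 0.2047 0.115 ] 0.04853842651399502 [-3.4 -0.3 14. ] 4.35
```

>>> arm_command(rows=[[0,0,-4,0,0,-1,0.7],[0,0,-6,0,0,0,0.7],[0,0,-6,0,0,0,0.7]])

```text
time_s: 4.65
tcp_pos: [0.467, 0.2057, 0.1155]
tcp_rot: [-2.655, -1.676, -0.006]
ft_force: [-4.6, 4.9, 10.3]
grip_width: 0.0484
```

```bash
python3 d.py 0.465 0.203 0.118; python3 -c "
from station import bot;print(bot.get_obs()['wrist_torque'])"
```

```text
tool delta mm [-3.3 -0.6 -2.5] yaw 64.51 zaxis [ 0.0022  0.0036 -1.    ] j [ 0.256  0.253 -0.329  0.985  0.003  2.272] [0.467  0.2057 0.1155] 0.04843703435372525 [-4.6  4.9 10.3] 4.65
[ 0.99459735  0.9497134  -0.09059411]
```

>>> arm_command(rows=[[0,0,-6,0,0,0,0.7],[0,0,-6,0,0,0,0.7],[0,0,-6,0,0,0,0.7],[0,0,-6,0,0,0,0.7]])

```text
time_s: 5.05
tcp_pos: [0.4656, 0.2063, 0.1151]
tcp_rot: [-2.247, -2.19, -0.005]
ft_force: [-7.6, 7.3, 11.4]
grip_width: 0.0488
```

```bash
python3 d.py 0.465 0.203 0.118; python3 -c "
from station import bot;print(bot.get_obs()['wrist_torque'])"
```

```text
tool delta mm [-3.3 -0.5 -2.9] yaw 88.55 zaxis [-4.0e-04  4.8e-03 -1.0e+00] j [ 0.257  0.254 -0.33   0.986  0.005  1.853] [0.4656 0.2063 0.1151] 0.0488388338629536 [-7.6  7.3 11.4] 5.05
[ 1.41853028  1.5379532  -0.10168212]
```

>>> arm_command(rows=[[0,0,-6,0,0,0,0.7],[0,0,-6,0,0,0,0.7],[0,0,-6,0,0,0,0.7],[0,0,-6,0,0,0,0.7]])

```text
time_s: 5.45
tcp_pos: [0.4643, 0.2064, 0.115]
tcp_rot: [-1.741, -2.609, -0.004]
ft_force: [-11.1, 7.5, 13.0]
grip_width: 0.0487
```

```bash
python3 d.py 0.465 0.203 0.118
python3 - <<'E'
from station import bot, viewer
from h import *
print(bot.get_obs()['wrist_torque'])
for n in('wrist',):
    im=viewer.read_camera(n); cv2.imwrite(f'pics/{n}4.png',cv2.cvtColor(im,cv2.COLOR_RGB2BGR))
E
```

```text
tool delta mm [-3.4 -0.7 -3. ] yaw 112.56 zaxis [-0.0027  0.0049 -1.    ] j [ 0.257  0.253 -0.331  0.988  0.005  1.434] [0.4643 0.2064 0.115 ] 0.04865062591673186 [-11.1   7.5  13. ] 5.45
[ 1.44300994  2.288628   -0.25258626]
```

View pics/wrist4.png

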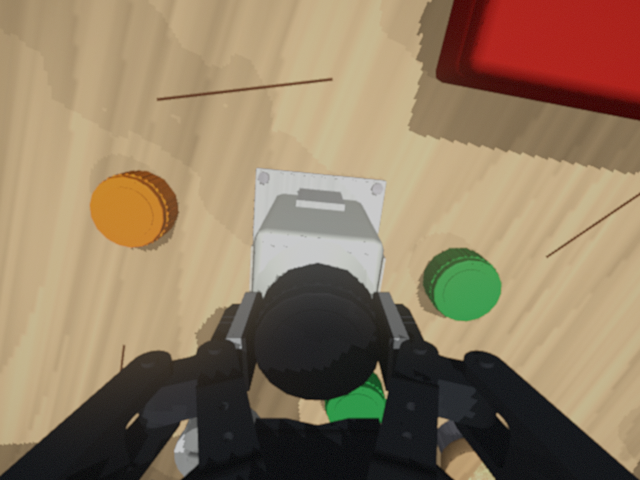

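The cap is still square in the pads at (318,332), after 64° of turn. I'll add a few degrees and then ease up.

>>> arm_command(rows=[[0,0,-5,0,0,0,0.7],[0,0,0,0,0,-2,0.7],[0,0,0,0,0,-4,0.7],[0,0,0,0,0,-4,0.7],[0,0,0,0,0,-4,0.7]])

```text
time_s: 6.0
tcp_pos: [0.4635, 0.2051, 0.1268]
tcp_rot: [-1.632, -2.678, 0.002]
ft_force: [-6.0, 4.4, -3.4]
grip_width: 0.0487
```

```bash
python3 d.py 0.465 0.203 0.118; python3 -c "
from station import bot;print(bot.get_obs()['wrist_torque'])"
```

```text
tool delta mm [-2.6  0.4  8.8] yaw 117.3 zaxis [-0.0052  0.0017 -1.    ] j [ 0.256  0.244 -0.312  1.02   0.003  1.351] [0.4635 0.2051 0.1268] 0.048722904296052694 [-6.   4.4 -3.4] 6.0
[ 0.86624859  1.03193001 -0.01658766]
```

>>> arm_command(rows=[[0,0,0,0,0,-5,0.7],[0,0,0,0,0,-5,0.7],[0,0,0,0,0,-5,0.7]])

```text
time_s: 6.3
tcp_pos: [0.4667, 0.2041, 0.1428]
tcp_rot: [1.636, 2.681, 0.0]
ft_force: [0.2, -0.9, -1.7]
grip_width: 0.0484
```

```bash
python3 d.py 0.465 0.203 0.118
```

```text
tool delta mm [-0.2 -2.1 24.8] yaw 117.23 zaxis [ 8.e-04 -5.e-04 -1.e+00] j [ 2.550e-01  2.320e-01 -2.850e-01  1.053e+00 -1.000e-03  1.351e+00] [0.4667 0.2041 0.1428] 0.04838575982986656 [ 0.2 -0.9 -1.7] 6.3
```

>>> arm_command(rows=[[0,0,0,0,0,-10,0.7],[0,0,0,0,0,-15,0.7],[0,0,0,0,0,-20,0.7],[0,0,0,0,0,-20,0.7],[0,0,0,0,0,-10,0.7]])

```text
time_s: 6.8
tcp_pos: [0.4678, 0.2043, 0.22]
tcp_rot: [1.635, 2.679, 0.004]
ft_force: [0.9, 0.4, 0.2]
grip_width: 0.0483
```

>>> arm_command(rows=[[0,0,0,0,0,0,0.7],[0,0,0,0,0,0,0.7],[0,0,0,0,0,0,0.7]])

```text
time_s: 7.1
tcp_pos: [0.4659, 0.204, 0.2162]
tcp_rot: [-1.636, -2.681, 0.002]
ft_force: [0.2, 0.6, -0.0]
grip_width: 0.0486
```

```bash
python3 d.py 0.465 0.203 0.218
python3 - <<'E'
from station import bot, viewer
from h import *
for n in('wrist','scene'):
    im=viewer.read_camera(n); cv2.imwrite(f'pics/{n}5.png',cv2.cvtColor(im,cv2.COLOR_RGB2BGR))
a=cv2.imread('pics/scene5.png')[60:240,290:490]; cv2.imwrite('pics/s5z.png',cv2.resize(a,None,fx=3.3,fy=3.3,interpolation=cv2.INTER_CUBIC))
E
```

```text
tool delta mm [-0.4 -1.3 -1.8] yaw 117.22 zaxis [-1.6e-03 -6.0e-04 -1.0e+00] j [ 0.255  0.191 -0.151  1.23  -0.     1.351] [0.4659 0.204  0.2162] 0.04856626201864636 [ 0.2  0.6 -0. ] 7.1
```

View pics/s5z.png

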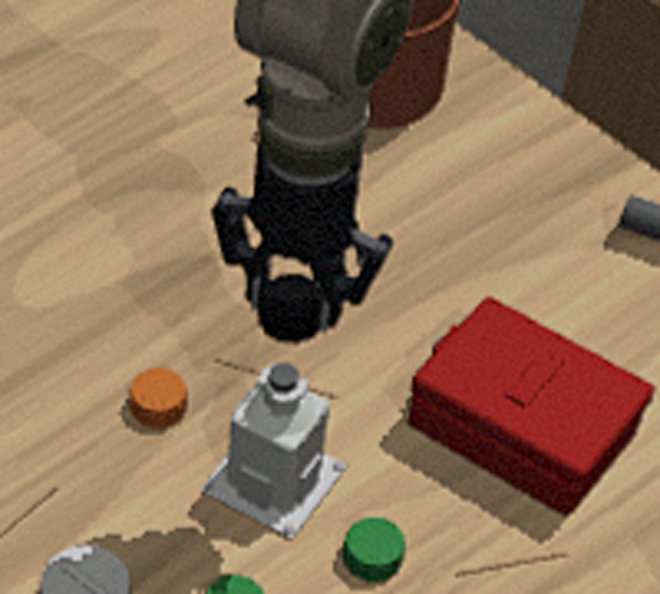

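View pics/wrist5.png

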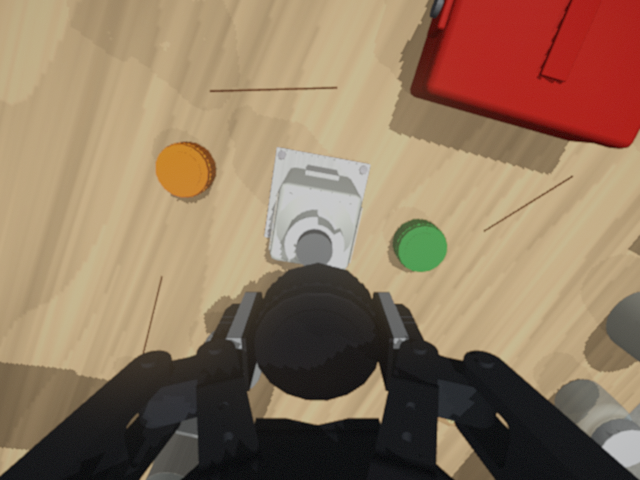

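The cap is off. The bare mouth shows at (285,375) in the zoomed scene view, with the cap held level above it at (292,308). The wrist view still has it square in the pads. One last rest check, then I'll hand it in.

>>> arm_command(rows=[[0,0,0,0,0,0,0.7],[0,0,0,0,0,0,0.7],[0,0,0,0,0,0,0.7]])

```text
time_s: 7.5
tcp_pos: [0.4664, 0.2042, 0.217]
tcp_rot: [-1.636, -2.682, 0.001]
ft_force: [0.6, 0.0, -0.6]
grip_width: 0.0483
```

```bash
python3 d.py 0.465 0.203 0.218; python3 -c "
from station import bot;print(abs(bot.get_obs()['qvel']).max()); print(bot.sign_off())"
```

```text
tool delta mm [-0.4 -1.7 -1. ] yaw 117.23 zaxis [-4.e-04 -2.e-04 -1.e+00] j [ 0.255  0.191 -0.15   1.23  -0.     1.351] [0.4664 0.2042 0.217 ] 0.04833896858621302 [ 0.6  0.  -0.6] 7.5
0.0027855234984614807
the job is handed in; nothing more can be done
None
```

The safety cap is off the square bottle and held in the gripper above the mouth. I handed the job in at about 7.5 s of the 32 s; the sign-off reports no verdict.

**What I did:** I gripped the cap and pressed it down to about the bottom of its travel (the push read 14 N). I then turned it about 69° anticlockwise while it was down, let it pop up, and lifted it straight off.

**Last checks:**
- **Hold:** the fingers stand 48 mm apart on the 50 mm cap, gripping at 90 N. The wrist view, taken 0.4 s before handing in, showed it square between the pads.
- **Position:** I estimate the cap's lower edge at about 8 cm above the mouth, and the tool within about 2 mm of the bottle's axis.
- **Steadiness:** the tool is vertical to within 0.001 rad, and the arm's joints were practically still.
- **Bottle:** the scene view showed the bare neck and mouth.

**What disagreed:**
- **Position estimates:** the fixed cameras and the wrist camera placed the cap about 4 mm apart, and I used a value between them.
- **Off-centre grip:** the grip sat about 3 mm off the cap's centre, which gave up to about 13 N of side force during the turn. That was gone once the cap was free.
- **Bystanders:** I did not measure the other objects afterwards. The moves kept clear of them, and those in the last views looked undisturbed.

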